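Set the lamp collar and hold the viewer's amber cover at the marker

ROBOT

A 6-joint arm with a two-finger parallel gripper is mounted at the origin on the work surface. World frame = base frame: x ahead of the robot, y to its left, z up, the work surface at z = 0. Lengths are in m, angles in degrees, forces in N, time in s.
With the tool pointing down it reaches from about 0.35 to 0.875 m from the base axis. Payload 15.5 kg.
Tool frame: the origin (TCP) lies midway between the tips of the shut fingers; the grasp point (between the pads) lies 19 mm behind it; y points along the fingers, x is the direction in which the jaws open and shut, and the axes are right-handed (so a half turn about y gives the same grasp; the last joint's range is limited). The gripper opens to 85 mm and grips with 20 to 120 N. Pads are 22 mm wide; open, the fingers measure 114 mm over their backs; the gripper's body (76 mm by 85 mm) begins 54 mm behind the grasp point. The pads swing forward as they close: fully open they stand 13 mm farther back than shut.
Start: joints at [62.137, 28.281, 77.091, -0, 74.628, -5.472], TCP at [0.238, 0.578, 0.231] pointing down, gripper open.
Joint ranges: [-166.48, 166.48], [-47.26, 123.95], [12.59, 153.08], [-70.14, 250.14], [6.76, 159.57], [-176.63, 176.63]. Speed limits (degrees/s): [108.29, 108.29, 147.25, 172.46, 172.46, 172.46].

INTERFACE

Orientations are given as [roll, pitch, yaw] about the fixed x, y, z axes, in that order (R = Rz(yaw) Ry(pitch) Rx(roll)).
In Python, from rig import get_state, read_camera, hand_in gives the robot as it stands.
- The arm moves only by the tool step_arm, never from a script. Its argument "steps" is a list of rows, each a list of 7 numbers: the shift along the tool's x, y, z in cm, then the turn, a rotation vector about the tool's x, y, z in degrees, then the closure, from 0 (fully open) to 1 (shut). In form: [[tx, ty, tz, ax, ay, az, hand], ...]. A call has exactly 8 rows; each row shifts and turns the commanded pose from where the row before left it, along the tool's axes as they then stand; what a row does not reach is not made up. A row lasts 1/8 s, in which the tool goes at most 62.5 mm and 10.7 degrees, less where a joint would pass 70% of its speed; a pose out of reach is approached as far as the arm can. A call with a gripper value outside its range is refused whole. The fingers move at their own pace and stop on an object; "newtons" is the grip in N (left out, the last holds). Time passes only in rows, so rows that do not move let the fingers close, or fill a call up. It gives the time, the measured TCP pose, the force and the opening at its end, in the units of the state.
- get_state(): the state, without advancing time (a new reading comes with each control period).
- read_camera(name): name is "scene" or "side" or "wrist"; returns a dict with "img" (400x640x3 uint8, blue, green, red), "camera_matrix" (3x3 intrinsics, pixels), "T" (4x4, takes a point from camera to world coordinates). Camera axes: x right, y up, looking along -z (the intrinsics and any distortion apply to the point x, -y, -z); pixel columns grow to the right and rows downward; lengths in m; the calibration is good to about 2 mm. A picture is of the moment at which its call begins. There is no depth.
- hand_in(): hands the job in, once; it reports no verdict.
The state is a dict: "clock": time; "qpos": joint angles; "qvel": joint speeds; "effort": joint torques, N m; "ee_pos": TCP position; "tcp_rot": TCP orientation; "wrist_force": force on the tool from outside, world axes, zero at the start; "moment": the same for the moment, N m; "opening": opening from 0.0 (shut) to 1.0 (fully open).
Only numpy, scipy, OpenCV 4.12 (cv2) and the standard library are available. Lean on these libraries where they do the work, as an engineer would, in place of code of your own. Each camera call takes 0.05 s, during which the arm holds its last target.

TASK

On the blue-light slide viewer, first turn the black lamp collar to 4 (the numeral on the green patch) while the amber cover is still shut. Then lift the cover (it has a steel bar handle) until its white pointer is level with the red angle marker, and finish while still holding it there, steady, for a colleague to look at the slides; the lamp stays on 4. Do not shift the red marker or the things standing around the viewer.

Things in the scene. Friction and masses are not known exactly. Their poses are not given: they have to be found in the camera images.
- viewer: White bench instrument, 260 (x) x 420 (y) x 75 mm high, fixed to the bench during a run. Origin: centre of its underside; z up; its front (the side the cover opens from) faces its own -x. On its flat deck (75 mm above the bench): on the -y half the lamp collar with its blue disc (58 mm radius, numerals, flush) on the clear deck, on the +y half the lit blue stage under the amber cover, and at the +y edge a thin aluminium quadrant with the red marker.
- collar_grip (a point): Point on the vertical axis of the black lamp collar, 27 mm above the deck (102 mm above the bench), a good height to grip. The collar is a plain upright cylinder of 44 mm diameter, 40 mm tall, its top 116 mm above the bench; any yaw of the fingers will do. In the viewer's frame it lies at x -20, y -125 mm.
- lamp_collar (a joint): Turn of the lamp collar in rad, growing clockwise seen from above. It clicks into six positions, 0.4 rad apart: number 1 at 0.0, 2 at 0.4, 3 at 0.8, 4 at 1.2, 5 at 1.6, 6 at 2.0. It starts at 1, 2 or 3. A click takes about 0.08 N m; let go between two clicks it snaps to the nearer. The white line on the collar points to the number (numerals stand on the viewer's +x side of the collar, 1 to the left, 6 to the right as seen from the front; the 4 is on a green patch).
- cover (a joint): Opening angle of the amber cover in rad: 0 shut (lying level), growing as its front edge rises, stop at 1.35. It turns freely and falls shut when let go. Mass 0.35 to 0.6 kg.
- cover_handle (a point): Middle of the steel bar handle: round bar, 12 mm diameter, parallel to the hinge, 110 mm long between two sloping legs, 200 mm from the hinge axis along the cover, 35 mm above its plane and 35 mm beyond its free edge. 127 mm above the bench when shut. The bar turns easily between fingers, so a gripper pointing down need not tilt as the cover swings; 25 mm free below the bar.
- cover_hinge (a point): Middle of the cover's hinge axis, which is level and parallel to the viewer's y axis, 92 mm above the bench, at x +100, y +80 mm in the viewer's frame. The cover (165 mm long, 192 mm wide, 8 mm thick) reaches from it towards the viewer's -x.
- cover_pointer (a point): Point at the end of the white pointer tab on the cover's +y edge, 145 mm from the hinge axis, in the cover's plane.
- angle_marker (a joint): Angle at which the red marker is set in rad, same hinge axis, zero and direction as the cover's angle: the cover is at the mark when both angles are equal. Set between 0.45 and 0.95, stiff; leave it as it is.
- marker_point (a point): Point of the red angle marker (red arm 150 mm long on the quadrant, with a red 16 mm pin at its end), 145 mm from the hinge axis; the cover's pointer coincides with this point when the cover is at the marked angle.
- tube_rack: Bystander: clear rack 120 x 56 mm with capped tubes, 88 mm high, 0.45 kg, loose on the bench beside the viewer. Origin: centre of underside.
- reagent_bottle: Bystander: amber bottle with blue cap, 54 mm diameter, 120 mm high, loose on the bench beside the viewer. Origin: centre of underside.
- slide_box: Bystander: flat yellow slide box, 85 x 100 x 26 mm, loose on the bench in front of the viewer. Origin: centre of underside.

How it is judged (in metres and radians):
On the way, in this order (a step that is already met when the one before it is completed fails the run):
1. the lamp collar is on 4 while the cover is still shut (value of joint lamp_collar between 1.08 and 1.32 rad and value of joint cover below 0.08 rad), for 0.3 s.
2. the cover is lifted to the red marker (distance between cover_pointer and marker_point below 0.01 m and contact force between cover and the fingers above 0.4 N), for 0.2 s.
At the end, for the whole second after the job is handed in: The collar reads 4 (within 0.12 rad), the cover's pointer is within 10 mm of the red marker's point (about 4 degrees), the cover is steady (under 0.05 rad/s) and carried by the robot's fingers alone, its handle over 180 mm above the bench; the marker has not been shifted (8 mm) (all of step 2 and value of joint lamp_collar between 1.08 and 1.32 rad and velocity of joint cover between -0.05 and 0.05 rad/s and height (world z) of cover_handle above 0.18 m and distance of marker_point from where it was at the start of the episode below 0.008 m and contact force between cover and tube_rack below 0.1 N and contact force between cover and reagent_bottle below 0.1 N and contact force between cover and slide_box below 0.1 N); the arm keeps its last pose, push and grip.
It fails at once if the red marker is pushed out of its setting (over 8 mm) (distance of marker_point from where it was at the start of the episode above 0.008 m).
It fails at once if the tube rack is shoved (over 20 mm) or tipped (distance of tube_rack from where it was at the start of the episode above 0.02 m or angle between tube_rack's own z axis and vertical above 0.35 rad).
It fails at once if the reagent bottle is shoved (over 20 mm) or tipped (distance of reagent_bottle from where it was at the start of the episode above 0.02 m or angle between reagent_bottle's own z axis and vertical above 0.35 rad).
It fails at once if the slide box is shoved (over 20 mm) or tipped (distance of slide_box from where it was at the start of the episode above 0.02 m or angle between slide_box's own z axis and vertical above 0.35 rad).
It also fails if it takes over 45 s, if anything falls off the work surface, if the arm or the gripper's body presses on something with over 40 N, if the wrist force passes 120 N, or if a joint passes its speed limit or range.

## Working session

There is one attempt and no reset: what is moved stays moved. The work goes in short steps, Python scripts to look and compute and a tool call to move; the robot and the scene stay as the last step left them, time stands still between calls to the robot, and variables do not carry over. Pictures are saved under pics/ and viewed, and the job is handed in when it is done.

Besides the shell and the picture viewer there is one more tool, called as name(argument=value, ...) on one line, values as JSON. step_arm: Moves the arm, as the interface text tells. Its arguments: {"type":"object","properties":{"steps":{"type":"array"},"newtons":{"type":"number"}},"required":["steps"]}

```bash
mkdir -p pics; python3 - <<'E'
from rig import *
import cv2
s=get_state(); print(s)
for n in("scene","side","wrist"):
    c=read_camera(n); cv2.imwrite(f"pics/{n}0.png",c["img"]); print(n,c["camera_matrix"].tolist(),c["T"].round(4).tolist(),[k for k in c])
E
```

```text
{'clock': 0.0, 'qpos': array([ 6.21376760e+01,  2.83146014e+01,  7.71279171e+01,  2.92184309e-04,
        7.46289247e+01, -5.47157827e+00]), 'qvel': array([ 0.00746764,  0.00464288, -0.01014935,  0.1029628 , -0.04797821,
        0.0259251 ]), 'effort': array([-1.31419150e-03, -8.82147932e+01, -3.83863235e+01, -3.48151571e-04,
        1.00898652e-02,  2.82806525e-05]), 'ee_pos': array([0.23789609, 0.57755433, 0.23069868]), 'tcp_rot': array([-8.99929074e+01,  7.10908260e-02,  6.76091810e+01]), 'wrist_force': array([ 0.22825169, -0.90691789, -0.33317703]), 'moment': array([ 0.02343293, -0.00256331, -0.03656935]), 'opening': 1.0044877551679996}
scene [[377.4718399381162, 0.0, 322.0149349121144], [0.0, 377.4718399381162, 197.9352489993666], [0.0, 0.0, 1.0]] [[0.7648, -0.4728, 0.4377, 0.9291], [0.6441, 0.5777, -0.5014, -0.3784], [-0.0158, 0.6653, 0.7464, 0.7455], [0.0, 0.0, 0.0, 1.0]] ['img', 'camera_matrix', 'T']
side [[455.8698530333992, 0.0, 320.67128793962263], [0.0, 455.8698530333992, 199.48842820030166], [0.0, 0.0, 1.0]] [[0.6881, 0.5621, -0.4589, 0.0192], [-0.7254, 0.5181, -0.4532, -0.5071], [-0.017, 0.6447, 0.7643, 0.9861], [0.0, 0.0, 0.0, 1.0]] ['img', 'camera_matrix', 'T']
wrist [[328.15069876084897, 0.0, 319.00368956290737], [0.0, 328.15069876084897, 203.0176699843754], [0.0, 0.0, 1.0]] [[0.3807, -0.8913, -0.2464, 0.176], [0.9247, 0.3666, 0.1027, 0.6043], [-0.0013, -0.2669, 0.9637, 0.3734], [0.0, 0.0, 0.0, 1.0]] ['img', 'camera_matrix', 'T']
```

View pics/scene0.png

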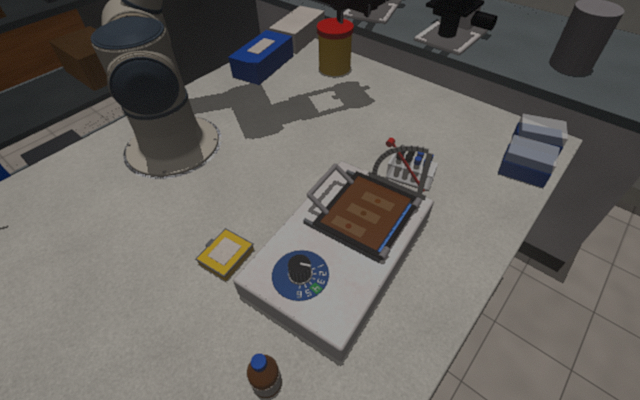

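View pics/side0.png

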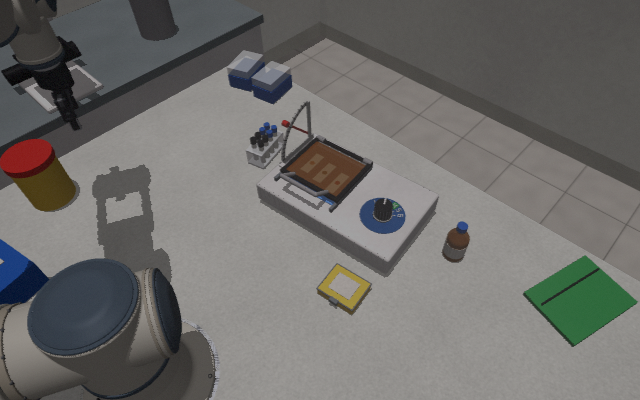

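View pics/wrist0.png

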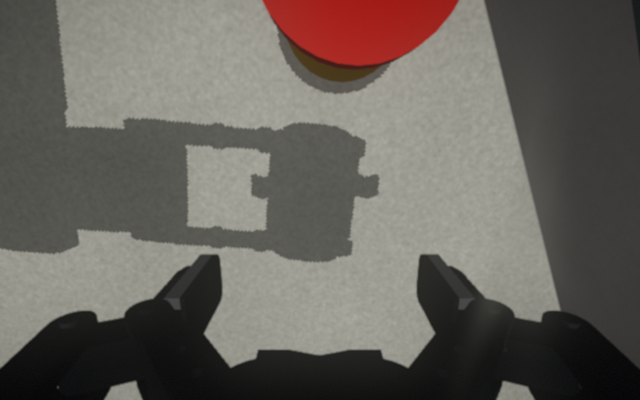

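The scene view shows the viewer at about (335,255), with the collar at (300,267), the cover handle at (325,185) and the red pin at (391,142). The slide box is at (225,253), the bottle at (263,372) and the rack at (410,165). I'll enlarge these areas.

```bash
python3 - <<'E'
import cv2
a=cv2.imread("pics/scene0.png")[125:365,190:445]; cv2.imwrite("pics/sc1.png",cv2.resize(a,None,fx=2.5,fy=2.5,interpolation=cv2.INTER_CUBIC)[:600])
a=cv2.imread("pics/side0.png")[90:290,240:480]; cv2.imwrite("pics/si1.png",cv2.resize(a,None,fx=3,fy=3,interpolation=cv2.INTER_CUBIC))
a=cv2.imread("pics/scene0.png")[240:305,260:340]; cv2.imwrite("pics/sc2.png",cv2.resize(a,None,fx=8,fy=8,interpolation=cv2.INTER_CUBIC))
E
```

```text
(no output)
```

View pics/sc1.png

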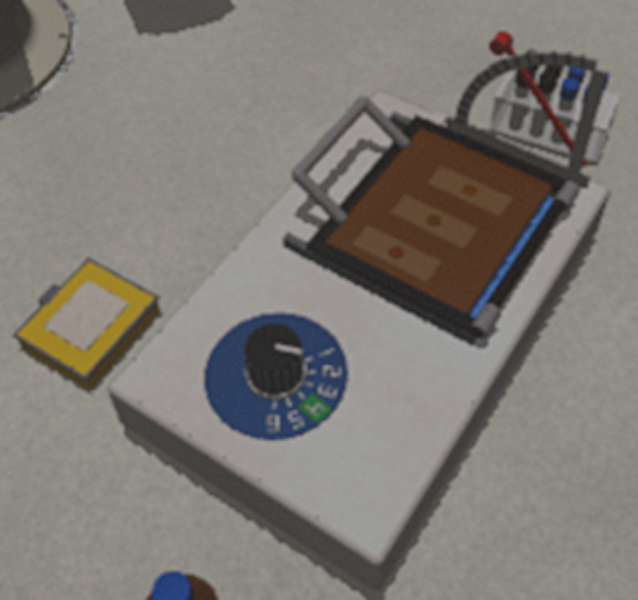

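View pics/si1.png

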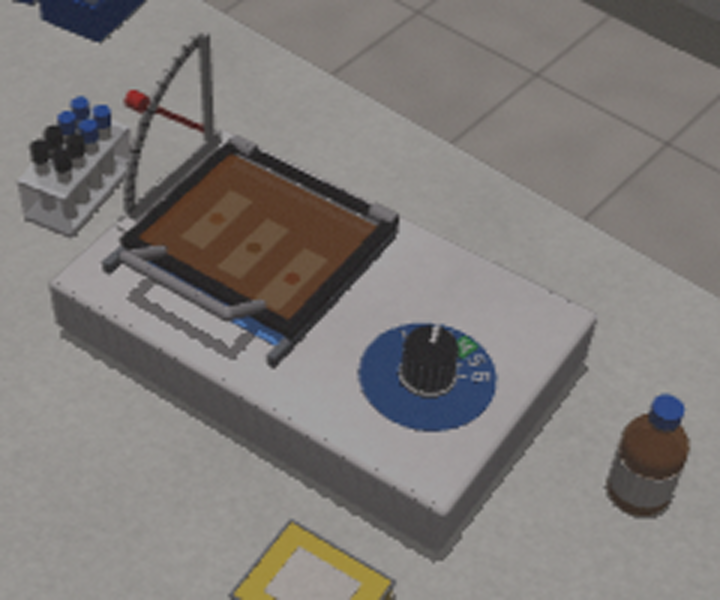

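View pics/sc2.png

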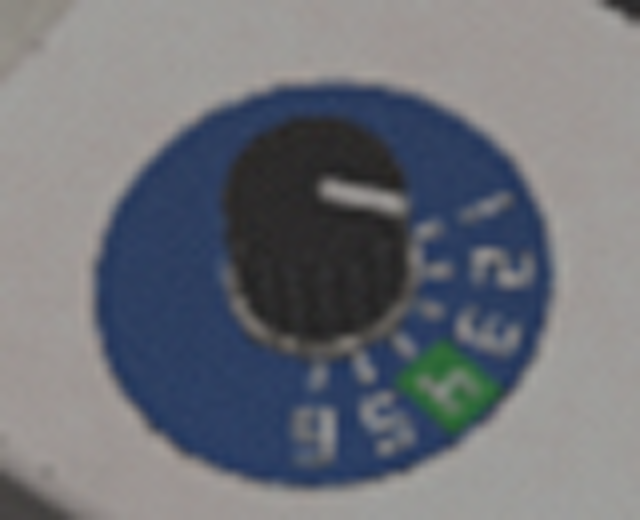

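```bash
cat > h.py <<'E'
import numpy as np
from scipy.optimize import least_squares
C={"scene":(np.array([[377.4718,0,322.0149],[0,377.4718,197.9352],[0,0,1]]),np.array([[0.7648,-0.4728,0.4377,0.9291],[0.6441,0.5777,-0.5014,-0.3784],[-0.0158,0.6653,0.7464,0.7455],[0,0,0,1]])),
"side":(np.array([[455.8699,0,320.6713],[0,455.8699,199.4884],[0,0,1]]),np.array([[0.6881,0.5621,-0.4589,0.0192],[-0.7254,0.5181,-0.4532,-0.5071],[-0.017,0.6447,0.7643,0.9861],[0,0,0,1]]))}
def ray(n,p):
    K,T=C[n][:2]; d=np.linalg.inv(K)@[p[0],p[1],1]; d=T[:3,:3]@[d[0],-d[1],-d[2]]; return T[:3,3],d
def atz(n,p,z):
    o,d=ray(n,p); return o+d*(z-o[2])/d[2]
def proj(n,X):
    K,T=C[n][:2]; c=T[:3,:3].T@(np.array(X)-T[:3,3]); q=K@[c[0],-c[1],-c[2]]; return q[:2]/q[2]
def tri(obs):
    return least_squares(lambda X:np.concatenate([proj(n,X)-p for n,p in obs]),[.6,.2,.1])
E
python3 - <<'E'
from h import *
obs=[("scene",(234.8,282.2),(-.13,-.21)),("scene",(340.8,349),(.13,-.21)),("scene",(432.8,201),(.13,.21)),("scene",(342,163.8),(-.13,.21)),
("side",(387.7,262.3),(-.13,-.21)),("side",(438,196.7),(.13,-.21)),("side",(257.7,186),(-.13,.21)),("scene",(300.4,275.6),(-.02,-.125)),("side",(382.3,215.7),(-.02,-.125))]
def V(p,x,y,z):
    c,s=np.cos(p[2]),np.sin(p[2]); return [p[0]+c*x-s*y,p[1]+s*x+c*y,z]
f=lambda p:np.concatenate([proj(n,V(p,*l,.075))-q for n,q,l in obs])
r=least_squares(f,[.6,.1,0],loss='soft_l1'); p=r.x; print(p,np.degrees(p[2])); print(r.fun.reshape(-1,2).round(1).tolist() if r.fun.size else '')
t=tri([("scene",(390.8,141.8)),("side",(285.3,123))]); print("pin",t.x,t.fun)
c,s=np.cos(p[2]),np.sin(p[2]); d=t.x[:2]-p[:2]; l=np.array([c*d[0]+s*d[1],-s*d[0]+c*d[1]]); print("pin local",l,t.x[2]); 
print("angle",np.arctan2(t.x[2]-.092,.1-l[0]),np.hypot(t.x[2]-.092,.1-l[0]))
# line
a=atz("scene",(318/8+260,187/8+240),.116);b=atz("scene",(405/8+260,203/8+240),.116)
print("line yaw rel viewer(deg)",np.degrees(np.arctan2(b[1]-a[1],b[0]-a[0])-p[2]))
for k,q in {"1":(487,208),"2":(503,270),"3":(490,333),"4":(450,388),"5":(385,425),"6":(313,435)}.items():
    g=atz("scene",(q[0]/8+260,q[1]/8+240),.075); cc=np.array(V(p,-.02,-.125,.075)); print(k,np.degrees(np.arctan2(*(g-cc)[[1,0]])-p[2]))
for k,v in {"collar":(-.02,-.125,.102),"handle":(-.1,.08,.127),"ctop":(-.02,-.125,.116)}.items():
    w=V(p,*v); print(k,np.round(w,4),proj("scene",w).round(1),proj("side",w).round(1), np.hypot(w[0],w[1]))
# handle measured ends
for nm,o in {"hend-y":[("scene",(300/2.5+190,177/2.5+125)),("side",(232/3+240,312/3+90))],"hend+y":[("scene",(367/2.5+190,104/2.5+125)),("side",(128/3+240,254/3+90))]}.items():
    t=tri(o); print(nm,t.x,t.fun.round(1),V(p,-.1,.08-.055 if '-' in nm else .135,.127))
print("box",atz("scene",(225,250),.026),"bottle",atz("scene",(259,361),.12),"rack",atz("side",(265,140),.08))
E
```

```text
[0.64061948 0.00972816 0.11575573] 6.632314789094509
[[-4.9, -1.8], [-0.1, 3.9], [1.6, -0.6], [-1.9, -3.7], [0.6, -0.8], [2.2, -3.1], [-2.8, -2.7], [-1.1, -0.2], [-0.0, -0.9]]
pin [0.62024772 0.21109263 0.19997771] [-0.26667177  0.43829325 -0.28707286 -0.54223638]
pin local [0.00302165 0.20236978] 0.1999777081209016
angle 0.8390136416022385 0.14513437120462788
line yaw rel viewer(deg) 20.999036501400663
1 59.773750205031
2 37.47798171558378
3 15.366168554184624
4 -7.112110713573736
5 -31.096723217091526
6 -54.8328610005386
collar [ 0.6352 -0.1167  0.102 ] [298.5 268.3] [383.2 208.1] 0.6458300252249302
handle [0.532  0.0776 0.127 ] [321.9 180.6] [298.3 184.8] 0.5376843700263932
ctop [ 0.6352 -0.1167  0.116 ] [298.1 264.5] [383.7 204.5] 0.6458300252249302
hend-y [0.54269723 0.022789   0.12759609] [-0.4  0.6 -0.5 -0.7] [np.float64(0.5384012637942944), np.float64(0.023011115353171935), 0.127]
hend+y [0.5298031  0.13405643 0.12698179] [-0.2  0.4 -0.2 -0.4] [np.float64(0.5256965504660871), np.float64(0.13227497149621711), 0.127]
box [ 0.43823669 -0.15742204  0.026     ] bottle [ 0.7100409  -0.29086079  0.12      ] rack [0.61813077 0.3072018  0.08      ]
```

The pin triangulates to 145 mm from the hinge (0.84 rad), which matches the given length. It's unclear whether the collar is on 2 or 3, so I'll move above it and check with the wrist camera.

step_arm(steps=[[-3.1,0,-3.95,0,0,0,0],[-3.1,0,-3.95,0,0,0,0],[-3.1,0,-3.95,0,0,0,0],[-3.1,0,-3.95,0,0,0,0],[-3.1,0,-3.95,0,0,0,0],[-3.1,0,-3.95,0,0,0,0],[-3.1,0,-3.95,0,0,0,0],[-3.1,0,-3.95,0,0,0,0]], newtons=30)

```text
clock: 1.15
ee_pos: [0.4363, 0.2267, 0.2313]
tcp_rot: [-90.0, -0.0, 67.6]
wrist_force: [0.8, 0.7, 0.2]
opening: 0.997
```

step_arm(steps=[[-3.1,0,-3.95,0,0,0,0],[-3.1,0,-3.95,0,0,0,0],[-3.1,0,-3.95,0,0,0,0],[-3.1,0,-3.95,0,0,0,0],[-3.1,0,-3.95,0,0,0,0],[-3.1,0,-3.95,0,0,0,0],[-3.1,0,-3.95,0,0,0,0],[-2.5,0,-3.95,0,0,0,0]])

```text
clock: 2.15
ee_pos: [0.6362, -0.1177, 0.2311]
tcp_rot: [-90.0, 0.0, 67.6]
wrist_force: [0.8, -0.7, -0.6]
opening: 1.001
```

```bash
python3 - <<'E'
from rig import *
import cv2,pickle
c=read_camera("wrist"); s=get_state(); print(s["ee_pos"],s["tcp_rot"],s["qpos"]); cv2.imwrite("pics/w1.png",c["img"]); pickle.dump(c,open("w1.pkl","wb"))
E
```

```text
[ 0.63903397 -0.1220628   0.23086114] [-9.01258275e+01  6.16025925e-02  6.74681445e+01] [-1.60310493e+01  3.03524002e+01  7.33231473e+01 -7.76927788e-02
  7.62064205e+01 -8.34808152e+01]
```

View pics/w1.png

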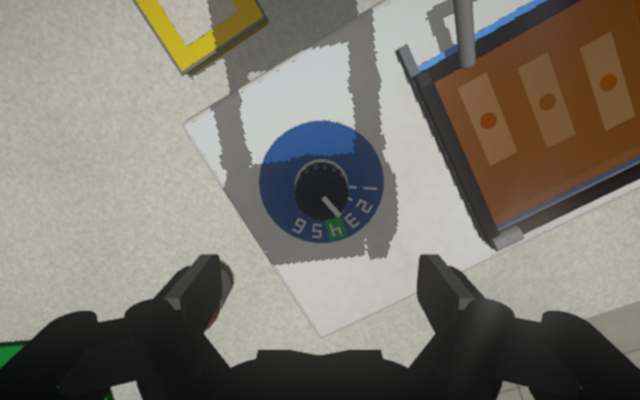

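```bash
python3 - <<'E'
import cv2,pickle,numpy as np
c=pickle.load(open("w1.pkl","rb")); im=c["img"]
cv2.imwrite("pics/w1c.png",cv2.resize(im[110:255,245:400],None,fx=4,fy=4,interpolation=cv2.INTER_CUBIC))
import h; h.C["wrist"]=(c["camera_matrix"],c["T"])
hsv=cv2.cvtColor(im,cv2.COLOR_BGR2HSV)
m=cv2.inRange(hsv,(95,90,40),(130,255,255)); m[:, :250]=0; m[:,395:]=0;m[:110]=0;m[250:]=0
cn=max(cv2.findContours(m,0,2)[0],key=cv2.contourArea); e=cv2.fitEllipse(cv2.convexHull(cn)); print(e, h.atz("wrist",e[0],.075))
for n in("scene","side"):
    i=cv2.imread(f"pics/{n}0.png"); m=cv2.inRange(cv2.cvtColor(i,cv2.COLOR_BGR2HSV),(95,90,40),(130,255,255))
    x,y=(300,275) if n=="scene" else (383,215)
    k=np.zeros_like(m);k[y-30:y+30,x-34:x+34]=255
    cn=max(cv2.findContours(m&k,0,2)[0],key=cv2.contourArea); e=cv2.fitEllipse(cv2.convexHull(cn)); print(n,e,h.atz(n,e[0],.075))
E
```

```text
((320.834228515625, 181.20538330078125), (120.66521453857422, 122.50133514404297), 89.05970764160156) [ 0.63187815 -0.11306238  0.075     ]
scene ((299.8893127441406, 275.1701354980469), (49.109535217285156, 56.3238525390625), 78.59292602539062) [ 0.6356893  -0.11567486  0.075     ]
side ((382.2073059082031, 215.30223083496094), (35.02327346801758, 45.057823181152344), 99.45701599121094) [ 0.63388947 -0.11757159  0.075     ]
```

View pics/w1c.png

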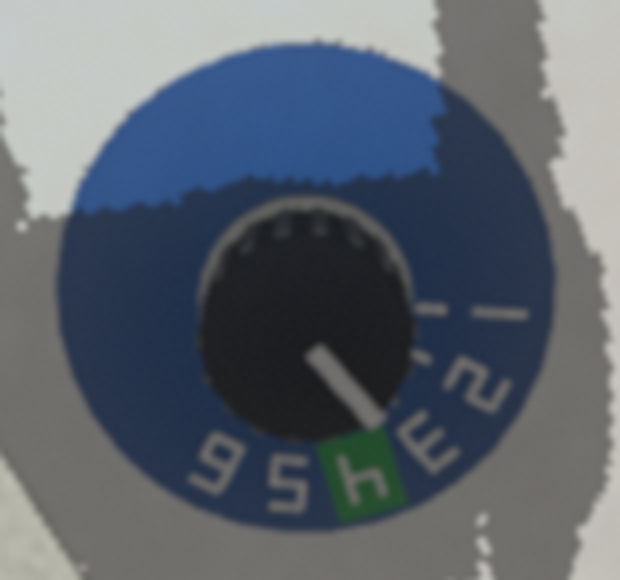

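The line points to 3 (about 52° in the crop, with the numeral 3 at about 51–54°), so one click clockwise is needed. The collar's position agrees across the views at about (0.634, -0.116).

step_arm(steps=[[0,0,0,0,9.4,0,0],[0,0,0,0,9.4,0,0],[0,0,0,0,9.4,0,0],[0,0,0,0,9.4,0,0],[0,2,0,0,0,0,0],[0,2,0,0,0,0,0],[0,0,0,0,0,0,0],[0,0,0,0,0,0,0]])

```text
clock: 3.2
ee_pos: [0.636, -0.116, 0.1919]
tcp_rot: [-90.0, -0.0, 30.0]
wrist_force: [0.5, -0.6, 0.0]
opening: 1.001
```

```bash
python3 - <<'E'
from rig import *
import cv2,numpy as np,h
c=read_camera("wrist"); s=get_state(); print(s["ee_pos"],s["tcp_rot"]); im=c["img"];cv2.imwrite("pics/w2.png",im)
h.C["wrist"]=(c["camera_matrix"],c["T"])
m=cv2.inRange(cv2.cvtColor(im,cv2.COLOR_BGR2HSV),(95,90,40),(130,255,255)); k=np.zeros_like(m);k[60:300,220:430]=255
cn=max(cv2.findContours(m&k,0,2)[0],key=cv2.contourArea); e=cv2.fitEllipse(cv2.convexHull(cn)); print(e, h.atz("wrist",e[0],.075))
E
```

```text
[ 0.63620189 -0.11600862  0.19216553] [-9.00468687e+01 -4.62760179e-02  3.00111248e+01]
((317.4183654785156, 191.849609375), (136.43585205078125, 140.56246948242188), 95.20699310302734) [ 0.63291833 -0.11141576  0.075     ]
```

View pics/w2.png

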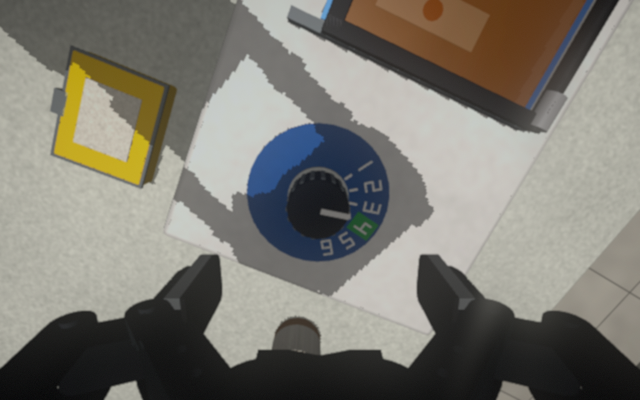

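The slide box is at (110,115), well clear, and the collar sits centred between the fingers at (318,203). Next I'll descend and grip.

step_arm(steps=[[0,2.2,0.15,0,0,0,0],[0,2.2,0,0,0,0,0],[0,2.2,0,0,0,0,0],[0,2.2,0,0,0,0,0],[0,2.1,0,0,0,0,0],[0,0,0,0,0,0,0],[0,0,0,0,0,0,1],[0,0,0,0,0,0,1]], newtons=30)

```text
clock: 4.25
ee_pos: [0.6357, -0.1148, 0.0835]
tcp_rot: [-90.1, -0.1, 30.0]
wrist_force: [0.4, 0.5, -0.1]
opening: 0.606
```

step_arm(steps=[[0,0,0,0,0,0,1],[0,0,0,0,0,0,1],[0,0,0,0,0,0,1],[0,0,0,0,0,0,1],[0,0,0,0,0,0,1],[0,0,0,0,0,0,1],[0,0,0,0,0,0,1],[0,0,0,0,0,0,1]])

```text
clock: 5.25
ee_pos: [0.6347, -0.1153, 0.0836]
tcp_rot: [-90.1, 0.0, 30.0]
wrist_force: [-8.4, -4.7, 13.8]
opening: 0.505
```

step_arm(steps=[[-0.1,-0.1,0,0,0,0,1],[0,0,0,0,4,0,1],[0,0,0,0,4,0,1],[0,0,0,0,4,0,1],[0,0,0,0,4,0,1],[0,0,0,0,4,0,1],[0,0,0,0,3,0,1],[0,0,0,0,0,0,1]])

```text
clock: 6.25
ee_pos: [0.6344, -0.1154, 0.0838]
tcp_rot: [-90.0, -0.0, 7.0]
wrist_force: [-0.7, -1.3, 3.4]
opening: 0.505
```

```bash
python3 - <<'E'
from rig import *
import cv2
s=get_state(); print(s["tcp_rot"],s["wrist_force"],s["moment"])
c=read_camera("wrist")["img"]; d=read_camera("scene")["img"]
cv2.imwrite("pics/w3.png",cv2.resize(c[120:330,200:440],None,fx=2.5,fy=2.5)); cv2.imwrite("pics/s3.png",cv2.resize(d[230:310,250:350],None,fx=6,fy=6,interpolation=2))
E
```

```text
[-9.00288807e+01 -3.83821310e-02  7.02248367e+00] [-0.65166056 -1.29742239  3.39971735] [-0.38375075  0.10438674  0.03300961]
```

View pics/w3.png

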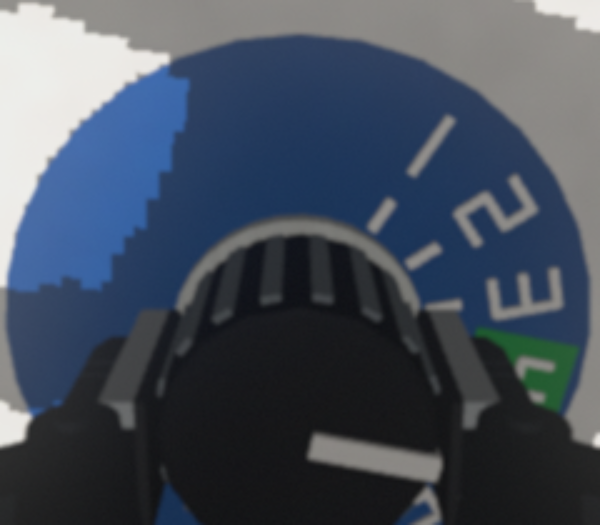

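View pics/s3.png

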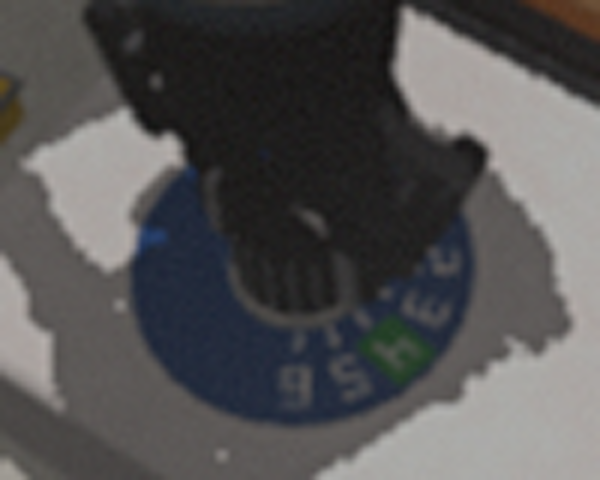

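In the wrist view the white line has turned with the tool by about 23°. I'll release, rise and check the reading.

step_arm(steps=[[0,0,0,0,0,0,0],[0,0,0,0,0,0,0],[0,0,0,0,0,0,0],[0,-3,0,0,0,0,0],[0,-4,0,0,0,0,0],[0,-4,0,0,0,0,0],[0,-3.5,0,0,0,0,0],[0,0,0,0,0,0,0]])

```text
clock: 7.35
ee_pos: [0.6355, -0.1154, 0.2312]
tcp_rot: [-90.1, -0.3, 7.0]
wrist_force: [-1.0, -0.1, 0.2]
opening: 0.997
```

```bash
python3 - <<'E'
from rig import *
import cv2,pickle
s=get_state(); print(s["ee_pos"],s["tcp_rot"],s["wrist_force"],s["clock"])
c=read_camera("wrist"); pickle.dump(c,open("w4.pkl","wb"))
c=c["img"]
cv2.imwrite("pics/w4.png",c);cv2.imwrite("pics/w4c.png",cv2.resize(c[110:270,235:405],None,fx=3.5,fy=3.5,interpolation=2))
E
```

```text
[ 0.63547403 -0.11539726  0.23120663] [-90.10748244  -0.26517677   7.0239426 ] [-1.00451499 -0.08390098  0.23149035] 7.35
```

View pics/w4c.png

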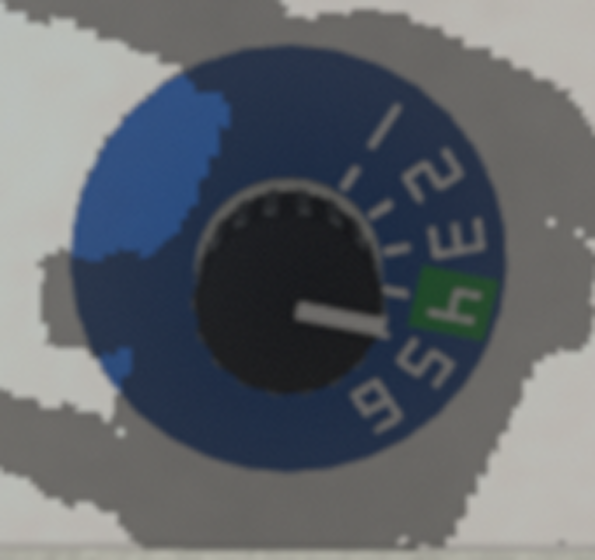

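View pics/w4.png

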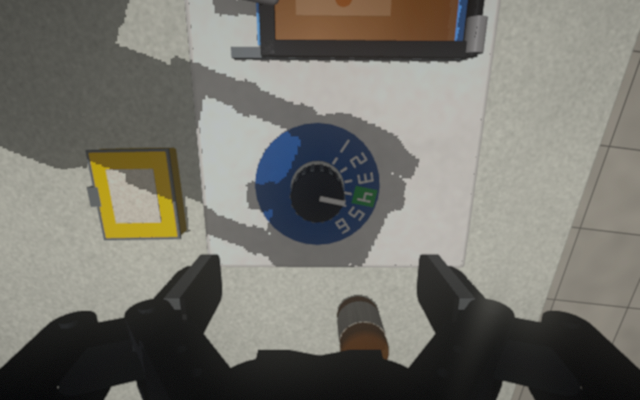

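It reads 4. Next I'll go over the handle bar.

step_arm(steps=[[-1.5,0,4.1,0,0,0,0],[-1.5,0,4.1,0,0,0,0],[-1.5,0,4.1,0,0,0,0],[-1.5,0,4.1,0,0,0,0],[-1.5,0,4.1,0,0.4,0,0],[0,0,0,0,0,0,0.2],[0,0,0,0,0,0,0.2],[0,0,0,0,0,0,0.2]])

```text
clock: 8.4
ee_pos: [0.535, 0.0784, 0.2278]
tcp_rot: [-90.0, 0.0, 6.6]
wrist_force: [-0.4, 1.1, 1.0]
opening: 0.803
```

```bash
python3 - <<'E'
from rig import *
import cv2,pickle
s=get_state(); print(s["ee_pos"],s["tcp_rot"],s["wrist_force"],s["clock"])
for n in ("wrist","scene","side"):
    c=read_camera(n); pickle.dump(c,open(f"{n}5.pkl","wb")); cv2.imwrite(f"pics/{n}5.png",c["img"])
cv2.imwrite("pics/side5c.png",cv2.resize(c["img"][90:250,220:420],None,fx=3.5,fy=3.5,interpolation=2))
E
```

```text
[0.53500455 0.07842872 0.22783813] [-9.00050240e+01  2.85775223e-02  6.55749141e+00] [-0.43951318  1.07609725  1.0472439 ] 8.4
```

View pics/wrist5.png

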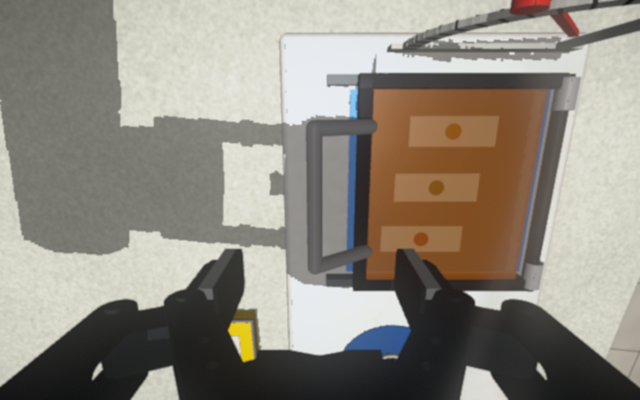

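View pics/side5c.png

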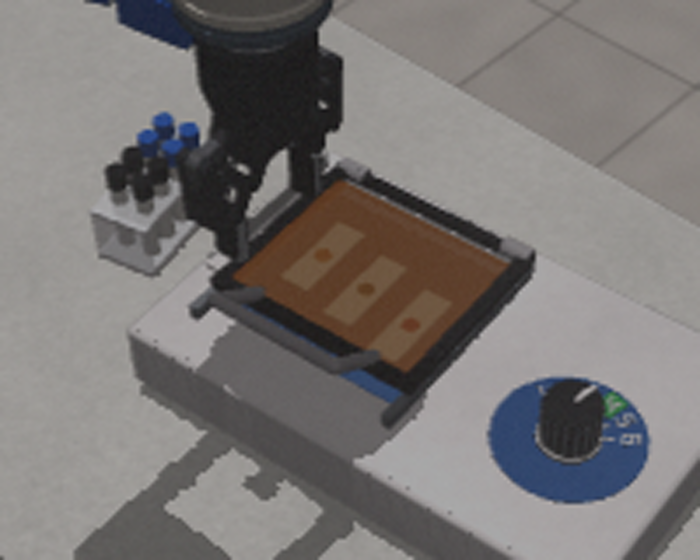

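The wrist view shows the bar running from (314,128) to (318,268), centred between the fingers.

```bash
python3 - <<'E'
import pickle,h,numpy as np
c=pickle.load(open("wrist5.pkl","rb")); h.C["wrist"]=(c["camera_matrix"],c["T"])
a=h.atz("wrist",(314.5,128),.127); b=h.atz("wrist",(318,267),.127); print(a,b,(a+b)/2,np.linalg.norm(a-b),np.degrees(np.arctan2(*(a-b)[[1,0]])))
E
```

```text
[0.52570268 0.13497634 0.127     ] [0.5407705  0.02557002 0.127     ] [0.53323659 0.08027318 0.127     ] 0.11043904914618881 97.84164170351178
```

step_arm(steps=[[0,1.5,0,0,0,0,0.4],[0,2.2,0,0,0,0,0.4],[0,2.2,0,0,0,0,0.4],[0,2.2,0,0,0,0,0.4],[0,2.2,0,0,0,0,0.4],[0,1.8,0,0,0,0,0.4],[0,0,0,0,0,0,1],[0,0,0,0,0,0,1]], newtons=25)

```text
clock: 9.55
ee_pos: [0.5338, 0.0791, 0.1073]
tcp_rot: [-90.0, 0.1, 6.6]
wrist_force: [-44.9, -7.3, 13.3]
opening: 0.184
```

step_arm(steps=[[0,0,0,0,0,0,1],[0,0,0,0,0,0,1],[0,0,0,0,0,0,1],[0,0,0,0,0,0,1],[0,0,0,0,0,0,1],[0,0,0,0,0,0,1],[0,0,0,0,0,0,1],[0,0,0,0,0,0,1]])

```text
clock: 10.55
ee_pos: [0.5312, 0.0788, 0.1073]
tcp_rot: [-90.0, 0.4, 6.6]
wrist_force: [-17.1, -5.1, 5.9]
opening: 0.127
```

```bash
python3 - <<'E'
from rig import *
import cv2,pickle
s=get_state(); print(s["ee_pos"],s["tcp_rot"],s["wrist_force"],s["clock"])
c=read_camera("scene"); d=read_camera("wrist")["img"]
cv2.imwrite("pics/sc6.png",cv2.resize(c["img"][120:310,260:450],None,fx=3,fy=3,interpolation=2))
cv2.imwrite("pics/w6.png",d)
E
```

```text
[0.53120422 0.07876681 0.1072753 ] [-90.00344527   0.35798582   6.62198895] [-17.11925046  -5.08869032   5.85730744] 10.55
```

View pics/sc6.png

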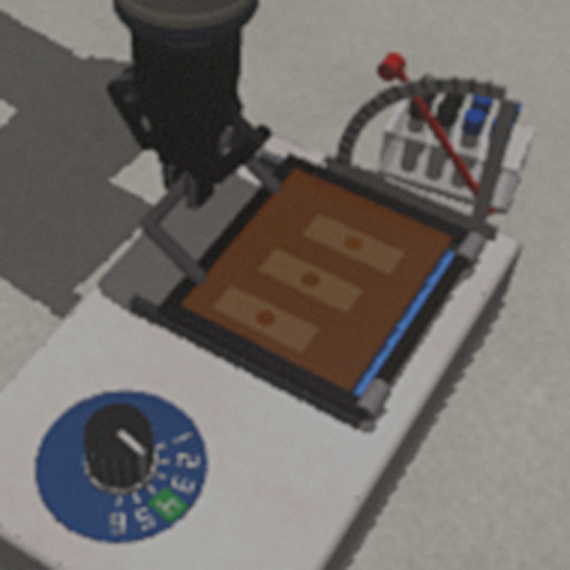

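View pics/w6.png

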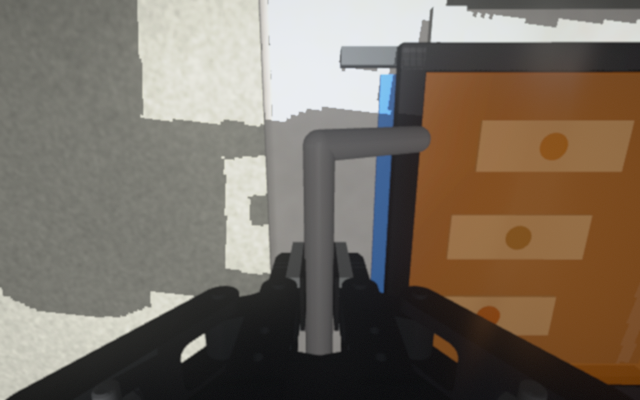

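The bar is gripped (opening 0.127, about 11 mm, against the 12 mm bar). The side force suggests the true bar position is about 3 mm lower in x, so I'll relieve that first and then follow the arc.

step_arm(steps=[[-0.35,0,0,0,0,0,1],[0,0,0,0,0,0,1],[0.21,-1.04,0,0,0,0,1],[0.26,-1.03,0,0,0,0,1],[0.32,-1.01,0,0,0,0,1],[0.37,-1.0,0,0,0,0,1],[0.42,-0.97,0,0,0,0,1],[0,0,0,0,0,0,1]])

```text
clock: 11.65
ee_pos: [0.5467, 0.0805, 0.1588]
tcp_rot: [-90.0, 0.0, 6.6]
wrist_force: [-7.2, -4.0, -0.4]
opening: 0.128
```

step_arm(steps=[[0.47,-0.95,0,0,0,0,1],[0.52,-0.92,0,0,0,0,1],[0.57,-0.9,0,0,0,0,1],[0.62,-0.87,0,0,0,0,1],[0.66,-0.83,0,0,0,0,1],[0.7,-0.8,0,0,0,0,1],[0.74,-0.76,0,0,0,0,1],[0,0,0,0,0,0,1]])

```text
clock: 12.65
ee_pos: [0.5879, 0.0854, 0.2198]
tcp_rot: [-90.0, 0.2, 6.6]
wrist_force: [-22.5, -5.4, 18.9]
opening: 0.13
```

step_arm(steps=[[0.78,-0.72,0,0,0,0,1],[0.8,-0.68,0,0,0,0,1],[0.85,-0.63,0,0,0,0,1],[0.88,-0.59,0,0,0,0,1],[0,0,0,0,0,0,1],[0,0,0,0,0,0,1],[0,0,0,0,0,0,1],[0,0,0,0,0,0,1]])

```text
clock: 13.65
ee_pos: [0.6219, 0.0893, 0.2464]
tcp_rot: [-90.0, -0.0, 6.6]
wrist_force: [-14.1, -2.5, 17.4]
opening: 0.128
```

```bash
python3 - <<'E'
from rig import *
import cv2,pickle
s=get_state(); print(s["ee_pos"],s["tcp_rot"],s["wrist_force"],s["clock"])
c=read_camera("scene"); d=read_camera("side"); w=read_camera("wrist")
cv2.imwrite("pics/sc7.png",cv2.resize(c["img"][110:300,260:450],None,fx=3,fy=3,interpolation=2))
cv2.imwrite("pics/si7.png",cv2.resize(d["img"][80:230,230:430],None,fx=4,fy=4,interpolation=2))
cv2.imwrite("pics/w7.png",w["img"]); pickle.dump(w,open("w7.pkl","wb"))
E
```

```text
[0.62185382 0.0893238  0.24635507] [-9.00089555e+01 -1.51355854e-02  6.61242380e+00] [-14.05595219  -2.52169822  17.37323852] 13.65
```

View pics/sc7.png

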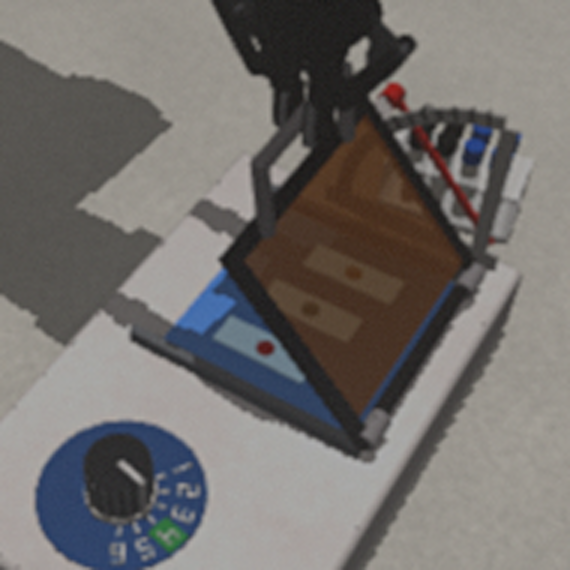

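View pics/si7.png

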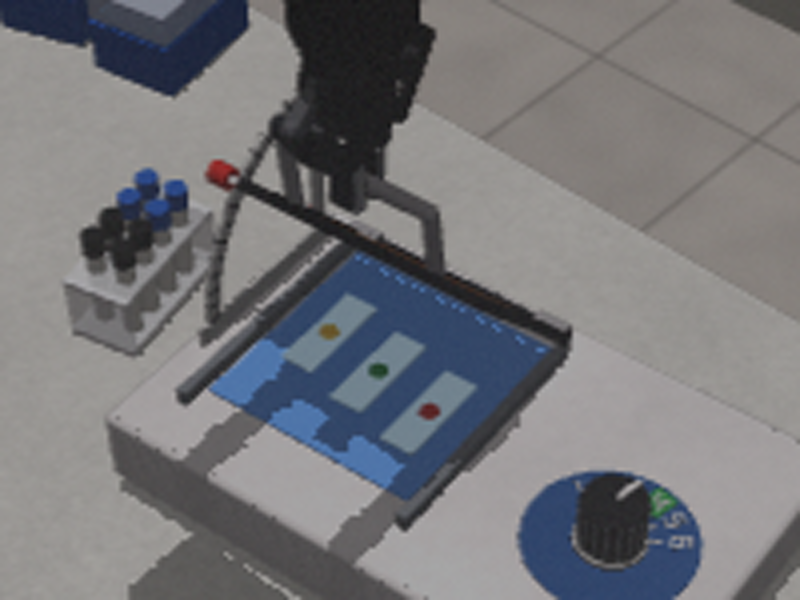

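View pics/w7.png

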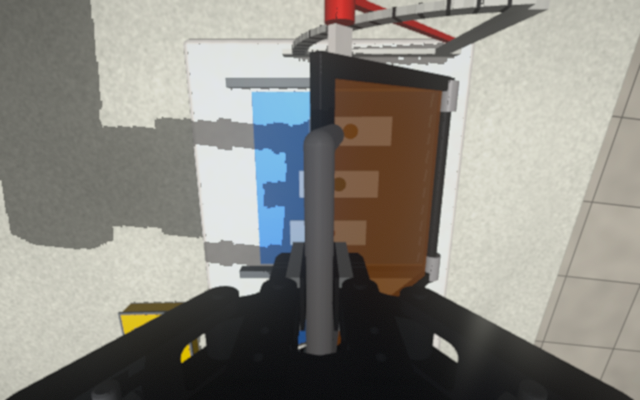

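```bash
python3 - <<'E'
from rig import *
import cv2
c=read_camera("scene")["img"]; d=read_camera("side")["img"]; w=read_camera("wrist")["img"]
z=lambda i:cv2.resize(i,(380,380),interpolation=2)
cv2.imwrite("pics/z8.png",cv2.hconcat([z(c[120:170,365:415]),z(d[105:145,270:310])])); cv2.imwrite("pics/w8.png",cv2.resize(w[0:80,290:390],None,fx=7,fy=7,interpolation=2))
E
```

View pics/z8.png

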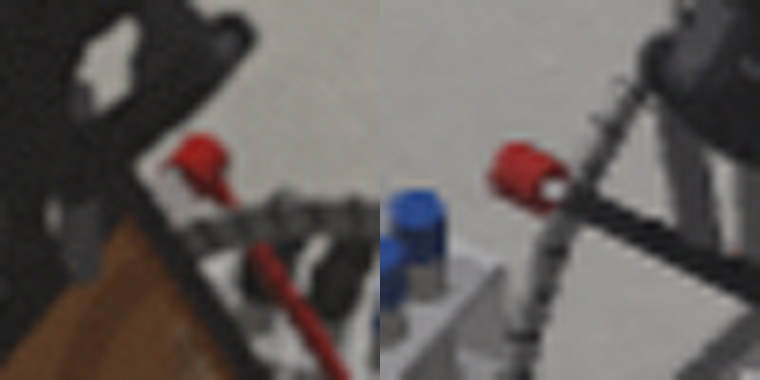

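View pics/w8.png

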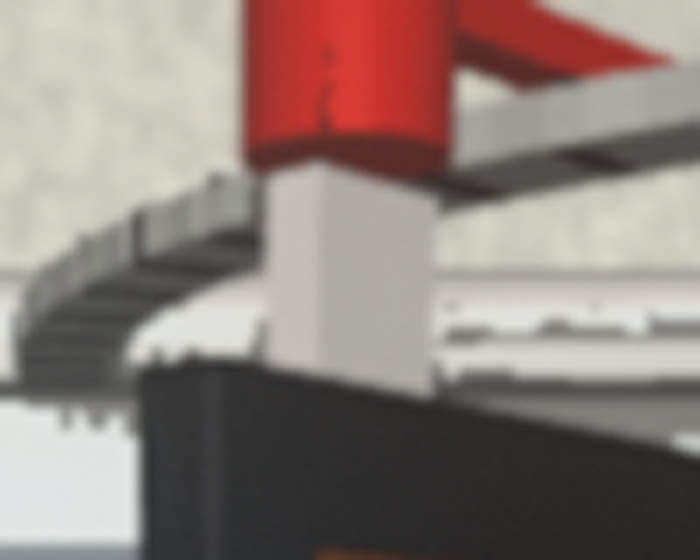

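The white tab lands on the face centre of the red pin in the wrist view (column 352 against 350) and in the side view. I'll relax the roughly 20 N radial preload and hold.

step_arm(steps=[[-0.05,-0.08,0,0,0,0,1],[0,0,0,0,0,0,1],[0,0,0,0,0,0,1],[0,0,0,0,0,0,1],[0,0,0,0,0,0,1],[0,0,0,0,0,0,1],[0,0,0,0,0,0,1],[0,0,0,0,0,0,1]])

```text
clock: 14.95
ee_pos: [0.6217, 0.0893, 0.2464]
tcp_rot: [-90.0, -0.0, 6.6]
wrist_force: [-8.9, -2.6, 8.2]
opening: 0.13
```

```bash
python3 - <<'E'
from rig import *
import cv2
s=get_state(); print(s["ee_pos"],s["qvel"].round(2),s["wrist_force"],s["clock"])
c=read_camera("scene")["img"]; d=read_camera("side")["img"]; w=read_camera("wrist")["img"]
z=lambda i:cv2.resize(i,(380,380),interpolation=2)
cv2.imwrite("pics/z9.png",cv2.vconcat([cv2.hconcat([z(c[250:310,270:330]),z(d[105:145,270:310])]),cv2.resize(w[0:60,230:450],(760,210))]))
print(get_state()["ee_pos"])
E
```

```text
[0.62172831 0.08931955 0.24641466] [ 0.14 -0.01 -0.07 -0.06 -0.04 -0.04] [-8.86069674 -2.62108411  8.15068433] 14.95
[0.62172974 0.08928593 0.24638962]
```

View pics/z9.png

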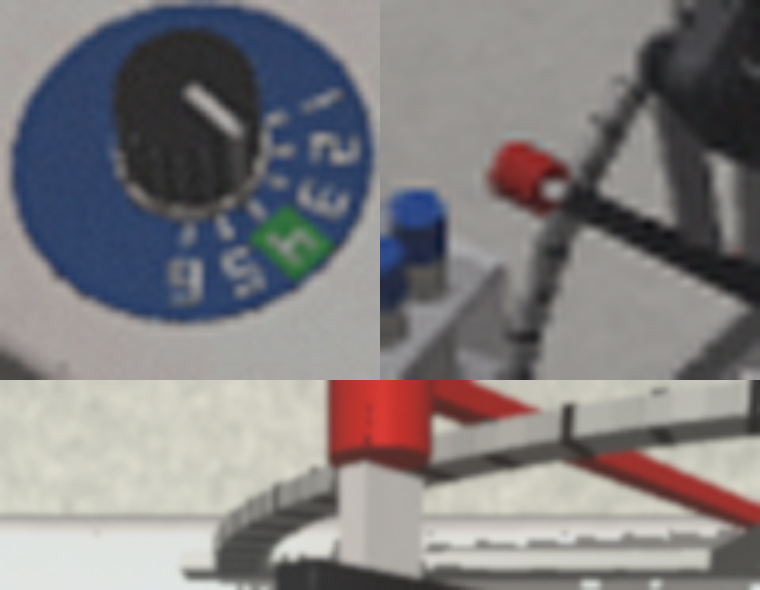

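The line on the collar is parallel to the direction of the 4, the tab sits on the pin, and the arm is steady.

```bash
python3 -c "
from rig import *
print(hand_in())"
```

```text
the job is handed in; nothing more can be done
None
```

The job is handed in: the lamp is on 4 and the arm is holding the cover steady at the red marker. `hand_in()` gives no verdict, so success rests on my own checks.

- **Lamp:** I turned the collar one click clockwise, from 3 to 4, with the cover still shut. In the last scene picture its line still points to the 4 on the green patch.
- **Cover:** I lifted it along its arc to about 0.84–0.86 rad by arm position. The marker measured about 0.84 rad.
- **Pointer:** The white tab sits on the centre of the red pin in both the wrist and side views.
- **Steadiness:** The arm was still at hand-in, at 15 s on the clock. The grip was firm (opening 0.13, about 11 mm on the 12 mm bar).
- **Marker and bystanders:** I saw no contact with the marker, rack, bottle or slide box, but I did not re-measure where they stand at the end.

**Disagreements and leftovers:**
- The wrist camera placed points 2–4 mm away from where the two fixed cameras did.
- The bar was about 3 mm lower in x than I had aimed. Closing the fingers on it showed up to 45 N at the wrist, which I relieved before lifting.
- About 12 N of outward preload remained on the handle at the end.

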